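# Unlock the push-and-turn cap of the brass standoff canister

## Task

Unlock the orange push-and-turn safety cap on the clear canister of brass standoffs: press the cap firmly down and, while it is held down, turn it counter-clockwise (seen from above) as far as it goes, then let it spring back up and let go. Leave the white cap on the other canister, the one with black spacers, alone.

Things in the scene. Friction and masses are not known exactly. Their poses are not given: they have to be found in the camera images.
- brass_can_grip (a point): Centre of the wing on the orange cap of the fixed clear canister of brass standoffs; moves with the cap. Wing (the grip): 54 mm long along x, 14 thick along y, 24 high, its top 12 mm above this point; it stands on the cap's disc, 66 mm across, 20 high, top face 12 mm below this point. The point lies on the turning axis, 139 mm above the bench; z up. Black dash at the wing's +x end.
- brass_can_turn (a joint): Turn of the orange cap about its upright axis, rad: 0 locked (red dot), growing counter-clockwise seen from above to the end stop at 1.22, open (green dot). From 0.2 to 0.8 an inner lug passes only while the cap is more than 4.5 mm down; beyond 0.85 the cap can spring up again, and then cannot turn back. Under 0.1 N m turns it.
- brass_can_press (a joint): How far the orange cap is pressed down, m: 0 up, 0.008 at the bottom stop. A spring pushes it up: 5.6 N at the top, 8.8 N at 4.5 mm, 11.2 N at the bottom.
- spacer_can_pointer (a point): The other canister, same build and size, black spacers inside, white cap; its cap is to be neither pressed nor turned. The point is on its cap, 25 mm from the cap's axis along the wing (this point's +x), 139 mm above the bench. Its axis is at least 180 mm from that of the orange cap.
There are look-alikes about, which are no part of the job. What is shaped like the part that bears brass_can_grip but purple or turquoise is not meant.

How it is judged:
On the way, in this order (a step that is already met when the one before it is completed fails the run):
1. the orange cap is pressed down more than 3.5 mm before it is turned past its lug (value of joint brass_can_press above 0.0035 m and value of joint brass_can_turn below 0.6 rad), for 0.05 s.
2. the orange cap is turned counter-clockwise past 0.85 rad (value of joint brass_can_turn above 0.85 rad), for 0.1 s.
At the end, for the whole second after the job is handed in: The orange cap is turned open by more than 0.85 rad, has sprung back up to within 1.5 mm, and is at rest and released; the white cap has not been moved (value of joint brass_can_turn above 0.85 rad and value of joint brass_can_press below 0.0015 m and velocity of joint brass_can_turn below 0.1 rad/s and velocity of joint brass_can_press between -0.01 and 0.01 m/s); the robot touches nothing.
It fails at once if the white cap of the spacer canister is pressed or turned (its pointer moves more than 6 mm) (distance of spacer_can_pointer from where it was at the start of the episode above 0.006 m).
It also fails if it takes over 32 s, if anything falls off the work surface, if the arm or the gripper's body presses on something with over 40 N, if the wrist force passes 120 N, or if a joint passes its speed limit or range.

## Robot

A 6-joint arm with a two-finger parallel gripper is mounted at the origin on the work surface. World frame = base frame: x ahead of the robot, y to its left, z up, the work surface at z = 0. Lengths are in m, angles in rad, forces in N, time in s.
With the tool pointing down it reaches from about 0.325 to 0.875 m from the base axis. Payload 4.4 kg.
Tool frame: the origin (TCP) lies on the centre line of the jaws, within the pads' length; the fingertips stand 17 mm ahead of it and the grasp point (between the pads) lies 2 mm behind it; z points along the fingers, y is the direction in which the jaws open and shut (so a half turn about z gives the same grasp; the last joint's range is limited). The gripper opens to 85 mm and grips with 20 to 120 N. Pads are 22 mm wide; open, the fingers measure 114 mm over their backs; the gripper's body (76 mm by 85 mm) begins 54 mm behind the grasp point. The pads swing forward as they close: fully open they stand 13 mm farther back than shut.
Start: joints at [1.081, 0.207, 1.542, -0, 1.393, -0.15], TCP at [0.192, 0.542, 0.248] pointing down, gripper open.
Joint ranges: [-2.73, 2.73], [-0.86, 2.22], [0.23, 2.46], [-1.11, 4.25], [0.08, 2.63], [-2.82, 2.82]. Speed limits (rad/s): [2.79, 2.79, 3.14, 3.14, 3.14, 3.14].

## Interface

Orientations are given as a unit quaternion [w, x, y, z].
In Python, from cell import get_obs, capture, camera_model, sign_off gives the robot as it stands. The module is installed in compiled form; this text tells all that it offers.
- The arm moves only by the tool move_arm, never from a script. Its argument "deltas" is a list of rows, each an object with "translation": the shift along the tool's x, y, z in mm, a list of three; "twist": the turn, a rotation vector about the tool's x, y, z in degrees, a list of three; "jaw": the opening, from -1 (shut) to 1 (fully open). A call has 1 to 12 rows; each row shifts and turns the pose as measured when the row begins, along the tool's axes as they then stand; what a row does not reach is not made up. A row lasts 1/8 s, in which the tool goes at most 62.5 mm and 10.7 degrees, less where a joint would pass 70% of its speed; a pose out of reach is approached as far as the arm can. A call with a gripper value outside its range is refused whole. The fingers move at their own pace and stop on an object; the grip force is fixed at half the most. Time passes only in rows, so rows that do not move let the fingers close. It gives the time, the measured TCP pose, the force and the opening at its end, in the units of the state.
- get_obs(): the state, without advancing time (a new reading comes with each control period).
- capture(name): name is "side" or "top"; returns (picture, depth): 480x640x3 uint8, blue, green, red; 480x640 float32, m along the optical axis (not along the pixel's ray), 0 where there is no reading.
- camera_model(name): a dict with "fx", "fy", "cx", "cy" (pixels), "extrinsics" (4x4, takes a point from camera to world coordinates). Camera axes: x right, y up, looking along -z (the intrinsics and any distortion apply to the point x, -y, -z); pixel columns grow to the right and rows downward; lengths in m; the calibration is good to about 2 mm. A picture is of the moment at which its call begins. camera_model takes no time and is no camera call.
- sign_off(): hands the job in, once; it reports no verdict.
The state is a dict: "t": time; "qpos": joint angles; "joint_velocities": joint speeds; "joint_efforts": joint torques, N m; "position": TCP position; "eef_rot": TCP orientation; "ft_force": force on the tool from outside, world axes, zero at the start; "moment": the same for the moment, N m; "finger_gap": finger opening in m.
Only numpy, scipy, OpenCV 4.12 (cv2) and the standard library are available. Lean on these libraries where they do the work, as an engineer would, in place of code of your own. Each camera call takes 0.05 s, during which the arm holds its last target.

## Working session

There is one attempt and no reset: what is moved stays moved. The work goes in short steps, Python scripts to look and compute and a tool call to move; the robot and the scene stay as the last step left them, time stands still between calls to the robot, and variables do not carry over. Pictures are saved under pics/ and viewed, and the job is handed in when it is done.

Besides the shell and the picture viewer there is one more tool, called after ">>>" as name(argument=value, ...), one argument or row to a line, values as JSON. move_arm: Moves the arm, as the interface text tells. Its arguments: {"type":"object","properties":{"deltas":{"type":"array"}},"required":["deltas"]}

```bash
mkdir -p pics; python3 - <<'E'
from cell import *
import cv2,numpy as np
o=get_obs();print(o)
for n in("top","side"):
    p,d=capture(n);cv2.imwrite(f"pics/{n}0.png",p);np.save(f"{n}0.npy",d)
    m=camera_model(n);print(n,m)
E
```

```text
{'t': 0.0, 'qpos': array([ 1.08048030e+00,  2.07430127e-01,  1.54299626e+00,  8.65228092e-07,
        1.39348352e+00, -1.50473806e-01]), 'joint_velocities': array([ 0.00019233,  0.00219822, -0.00038305,  0.00066042, -0.00072287,
       -0.00094755]), 'joint_efforts': array([-3.82001936e-04, -3.83021343e+01, -2.91603649e+01, -2.47519729e-04,
        1.05888888e-02, -1.34523125e-05]), 'position': array([0.19131703, 0.54146219, 0.2470999 ]), 'eef_rot': array([-3.65302900e-04,  1.69104558e-01,  9.85597436e-01, -1.09952930e-03]), 'ft_force': array([ 0.63126904,  0.43806552, -0.84799089]), 'moment': array([-5.13578878e-05, -3.26849650e-02, -1.79825188e-03]), 'finger_gap': 0.08520175086238245}
top {'fx': 552.8568429725036, 'fy': 552.8568429725036, 'cx': 314.7345973772023, 'cy': 242.4073230252686, 'extrinsics': array([[-0.00618197,  0.99180336, -0.12762397,  0.33855978],
       [-0.99975231, -0.00340129,  0.02199453,  0.0046359 ],
       [ 0.02138016,  0.12772833,  0.99157872,  0.9554497 ],
       [ 0.        ,  0.        ,  0.        ,  1.        ]])}
side {'fx': 444.04300616392567, 'fy': 444.04300616392567, 'cx': 321.5745293306906, 'cy': 241.87711374122364, 'extrinsics': array([[ 0.95861692,  0.22163573, -0.17869305,  0.35367243],
       [-0.28467616,  0.73823982, -0.61152388, -0.415988  ],
       [-0.00361722,  0.63708679,  0.77078359,  0.61334824],
       [ 0.        ,  0.        ,  0.        ,  1.        ]])}
```

View pics/top0.png

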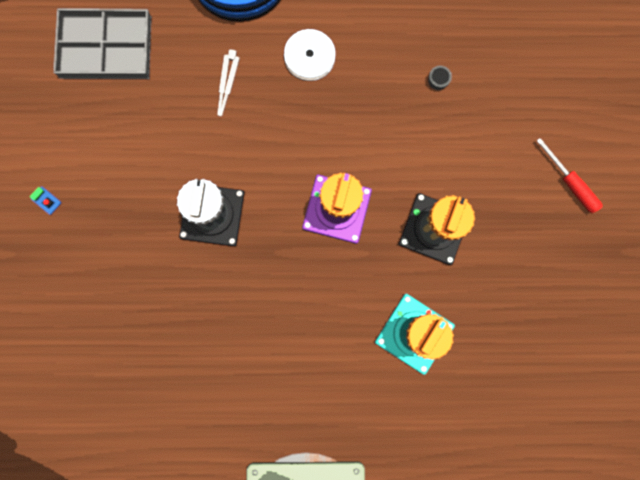

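View pics/side0.png

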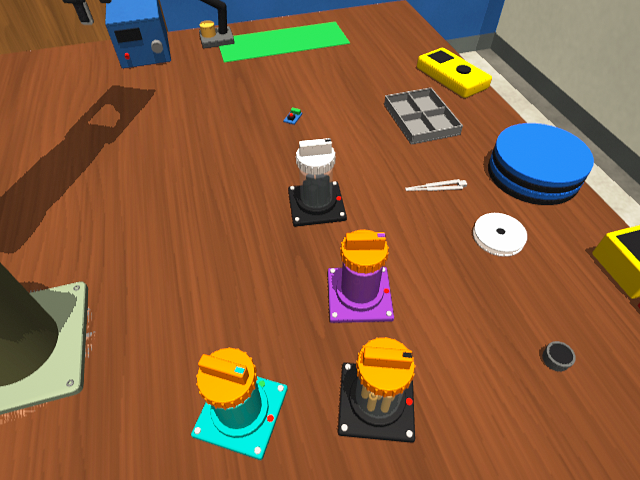

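The target is the orange cap on the black base: top view (453,217), side view (386,360), with its black dash at about (462,202) in the top view. The purple and turquoise units are look-alikes, and the white cap is at (200,202). Next I'll zoom in and measure.

```bash
cat > h.py <<'E'
import numpy as np,cv2
from cell import camera_model
def ray(n,u,v,z):
    m=camera_model(n);E=m["extrinsics"]
    d=E[:3,:3]@np.array([(u-m["cx"])/m["fx"],-(v-m["cy"])/m["fy"],-1]);c=E[:3,3]
    return c+d*(z-c[2])/d[2]
E
python3 - <<'E'
from h import *
p=cv2.imread("pics/top0.png");d=np.load("top0.npy")
cv2.imwrite("pics/topz.png",cv2.resize(p[180:280,390:490],None,fx=6,fy=6,interpolation=cv2.INTER_CUBIC))
s=cv2.imread("pics/side0.png")
cv2.imwrite("pics/sidez.png",cv2.resize(s[320:450,320:450],None,fx=4.5,fy=4.5,interpolation=cv2.INTER_CUBIC))
# points from depth -> top of wing
for n,im,(r0,r1,c0,c1) in(("top",p,(185,250,420,485)),("side",s,(330,400,345,425))):
    d=np.load(n+"0.npy");m=camera_model(n);E=m["extrinsics"]
    v,u=np.mgrid[r0:r1,c0:c1];z=d[r0:r1,c0:c1]
    P=np.stack([(u-m["cx"])/m["fx"]*z,-(v-m["cy"])/m["fy"]*z,-z],-1)@E[:3,:3].T+E[:3,3]
    P=P[z>0]
    for lo,hi in((.143,.16),(.12,.134)):
        Q=P[(P[:,2]>lo)&(P[:,2]<hi)][:,:2].astype(np.float32)
        Zm=np.median(P[(P[:,2]>lo)&(P[:,2]<hi)][:,2])
        print(n,lo,len(Q),Zm,cv2.minAreaRect(Q*1000),Q.mean(0))
E
```

```text
top 0.143 364 0.14981736294913955 ((484.0840148925781, -224.28733825683594), (15.345022201538086, 54.25730514526367), 67.31531524658203) [ 0.4836612  -0.22372626]
top 0.12 1064 0.12585639666135062 ((483.3023376464844, -223.80589294433594), (67.22895812988281, 65.0269546508789), 60.406211853027344) [ 0.4826838  -0.22195001]
side 0.143 671 0.150887432922579 ((485.8631286621094, -225.48931884765625), (14.452295303344727, 53.80513381958008), 68.38212585449219) [ 0.48509568 -0.22660317]
side 0.12 1681 0.12711010079111495 ((485.6802062988281, -225.46295166015625), (67.02227783203125, 67.38043212890625), 57.64448928833008) [ 0.4818037  -0.23168811]
```

View pics/topz.png

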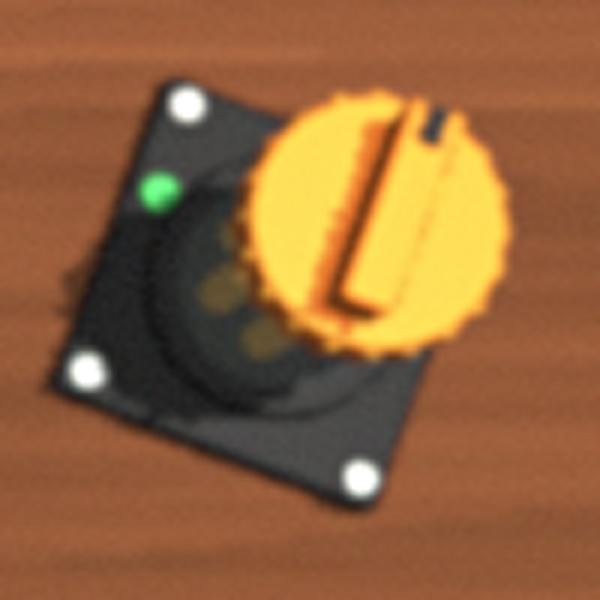

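View pics/sidez.png

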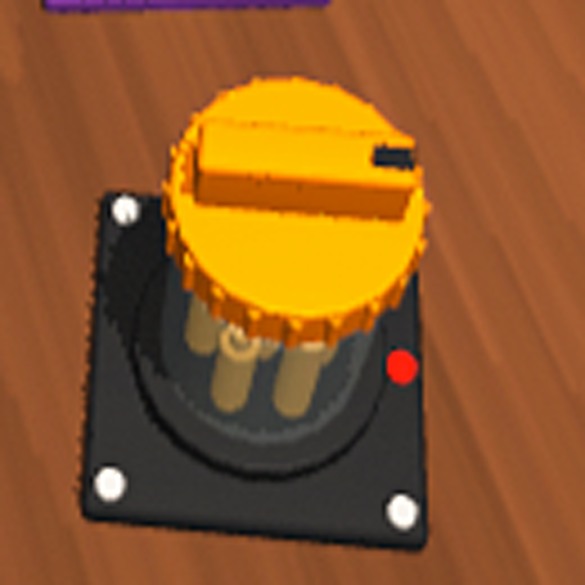

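>>> move_arm(
  deltas=[
    {"translation":[-38,-45,0],"twist":[0,0,0],"jaw":0},
    {"translation":[-38,-45,0],"twist":[0,0,0],"jaw":0},
    {"translation":[-38,-45,0],"twist":[0,0,0],"jaw":0},
    {"translation":[-38,-45,0],"twist":[0,0,0],"jaw":0},
    {"translation":[-38,-45,0],"twist":[0,0,0],"jaw":0},
    {"translation":[-38,-45,0],"twist":[0,0,0],"jaw":0},
    {"translation":[-38,-45,0],"twist":[0,0,0],"jaw":0},
    {"translation":[-38,-45,0],"twist":[0,0,0],"jaw":0},
    {"translation":[-38,-45,0],"twist":[0,0,0],"jaw":0},
    {"translation":[-38,-45,0],"twist":[0,0,0],"jaw":0},
    {"translation":[-38,-45,0],"twist":[0,0,0],"jaw":0},
    {"translation":[-38,-45,0],"twist":[0,0,0],"jaw":0},
  ],
)

```text
t: 1.6
position: [0.4467, -0.1363, 0.2453]
eef_rot: [0.001, 0.165, 0.986, -0.002]
ft_force: [0.9, 0.7, 0.7]
finger_gap: 0.0429
```

>>> move_arm(
  deltas=[
    {"translation":[0,0,0],"twist":[0,0,10.5],"jaw":0},
    {"translation":[0,0,0],"twist":[0,0,10.5],"jaw":0},
    {"translation":[0,0,0],"twist":[0,0,10.5],"jaw":0},
    {"translation":[0,0,0],"twist":[0,0,10.5],"jaw":0},
    {"translation":[0,0,0],"twist":[0,0,10.5],"jaw":0},
    {"translation":[0,0,0],"twist":[0,0,10.5],"jaw":0},
    {"translation":[0,0,0],"twist":[0,0,10.5],"jaw":0},
    {"translation":[0,0,0],"twist":[0,0,10.5],"jaw":0},
    {"translation":[0,0,0],"twist":[0,0,10.5],"jaw":0},
    {"translation":[0,0,0],"twist":[0,0,10.5],"jaw":0},
    {"translation":[0,0,0],"twist":[0,0,10.5],"jaw":0},
    {"translation":[0,0,0],"twist":[0,0,10.5],"jaw":0},
  ],
)

```text
t: 3.1
position: [0.443, -0.1398, 0.2383]
eef_rot: [-0.003, 0.961, 0.276, -0.005]
ft_force: [0.8, 0.4, -0.3]
finger_gap: 0.0423
```

```bash
cat >> h.py <<'E'
from scipy.spatial.transform import Rotation as Ro
def st(target=None):
    from cell import get_obs
    o=get_obs();R=Ro.from_quat(np.roll(o["eef_rot"],-1)).as_matrix()
    print("t",o["t"],"p",o["position"].round(4),"jaw yaw",np.degrees(np.arctan2(R[1,1],R[0,1])).round(2),"z",R[:,2].round(4),"q",o["qpos"].round(3),"F",o["ft_force"].round(1),"M",o["moment"].round(2),"gap",round(o["finger_gap"],4))
    if target is not None: print("tool delta mm",(R.T@(np.array(target)-o["position"])*1000).round(1))
E
python3 -c "
from h import *;st([.485,-.225,.248])"
```

```text
t 3.1 p [ 0.443  -0.1398  0.2383] jaw yaw -58.02 z [-0.0121  0.0028 -0.9999] q [-0.49  -0.015  1.805 -0.003  1.364  0.523] F [ 0.8  0.4 -0.3] M [ 0.01  0.01 -0.01] gap 0.0423
tool delta mm [ -9.6  94.4 -10.5]
```

>>> move_arm(
  deltas=[
    {"translation":[-5,47,-5],"twist":[0,0,0],"jaw":-0.1},
    {"translation":[-5,47,-5],"twist":[0,0,0],"jaw":-0.1},
    {"translation":[0,0,0],"twist":[0,0,10.7],"jaw":-0.1},
    {"translation":[0,0,0],"twist":[0,0,10.7],"jaw":-0.1},
    {"translation":[0,0,0],"twist":[0,0,10.7],"jaw":-0.1},
    {"translation":[0,0,0],"twist":[0,0,10.7],"jaw":-0.1},
    {"translation":[0,0,0],"twist":[0,0,10.7],"jaw":-0.1},
    {"translation":[0,0,0],"twist":[0,0,0],"jaw":-0.1},
  ],
)

```text
t: 4.1
position: [0.4826, -0.2256, 0.2421]
eef_rot: [-0.003, 0.982, -0.189, -0.011]
ft_force: [-0.1, 0.5, -0.2]
finger_gap: 0.0382
```

```bash
python3 -c "
from h import *;st([.485,-.225,.147])
from cell import get_obs
R=Ro.from_quat(np.roll(get_obs()['eef_rot'],-1))
a=np.radians(-112.2);y=np.array([np.cos(a),np.sin(a),0]);z=np.array([0,0,-1.]);T=np.stack([np.cross(y,z),y,z],1)
print((R.inv()*Ro.from_matrix(T)).as_rotvec(degrees=True))"
```

```text
t 4.1 p [ 0.4826 -0.2256  0.2421] jaw yaw -111.77 z [-0.0207  0.0091 -0.9997] q [-0.598  0.137  1.636 -0.004  1.391  1.354] F [-0.1  0.5 -0.2] M [-0.01  0.07 -0.05] gap 0.0382
tool delta mm [ 4.1 -1.4 95. ]
[-0.03990251  1.29616448  0.43067965]
```

>>> move_arm(
  deltas=[
    {"translation":[2,-1,20],"twist":[0,1.3,0.4],"jaw":-0.1},
    {"translation":[0,0,25],"twist":[0,0,0],"jaw":-0.1},
    {"translation":[0,0,15],"twist":[0,0,0],"jaw":-0.1},
    {"translation":[0,0,0],"twist":[0,0,0],"jaw":-0.1},
  ],
)

```text
t: 4.6
position: [0.4845, -0.2252, 0.1802]
eef_rot: [-0.0, 0.982, -0.187, 0.0]
ft_force: [0.5, 1.0, 0.2]
finger_gap: 0.0385
```

```bash
python3 - <<'E'
from h import *
from cell import capture
st([.485,-.225,.147])
a,_=capture("top");b,_=capture("side")
c=np.hstack([cv2.resize(a[150:290,380:520],(400,400)),cv2.resize(b[280:420,310:450],(400,400))])
cv2.imwrite("pics/c1.png",c)
E
```

```text
t 4.6 p [ 0.4845 -0.2252  0.1802] jaw yaw -111.57 z [ 9.e-04  4.e-04 -1.e+00] q [-5.980e-01  1.870e-01  1.713e+00  1.000e-03  1.241e+00  1.349e+00] F [0.5 1.  0.2] M [ 0.05 -0.    0.05] gap 0.0385
tool delta mm [ 0.4 -0.3 33.2]
```

View pics/c1.png

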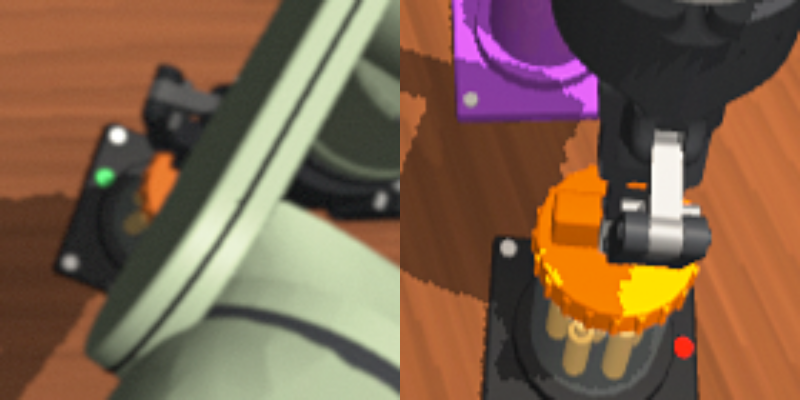

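The side view shows the jaws straddling the wing, with the finger at (655,235) in the mosaic in front of it. The arm blocks the top view. I'll descend and grip.

>>> move_arm(
  deltas=[
    {"translation":[0,0,16],"twist":[0,0,0],"jaw":-0.1},
    {"translation":[0,0,14],"twist":[0,0,-0.5],"jaw":-0.1},
    {"translation":[0,0,1],"twist":[0,0,0],"jaw":-0.1},
    {"translation":[0,0,0],"twist":[0,0,0],"jaw":-0.5},
    {"translation":[0,0,0],"twist":[0,0,0],"jaw":-1},
    {"translation":[0,0,0],"twist":[0,0,0],"jaw":-1},
    {"translation":[0,0,0],"twist":[0,0,0],"jaw":-1},
  ],
)

```text
t: 5.58
position: [0.4867, -0.2264, 0.1506]
eef_rot: [0.001, 0.983, -0.182, 0.003]
ft_force: [-0.4, 0.5, -1.2]
finger_gap: 0.012
```

```bash
python3 -c "
from h import *;st([.485,-.225,.147])"
```

```text
t 5.575 p [ 0.4867 -0.2264  0.1506] jaw yaw -111.02 z [ 0.0063 -0.0029 -1.    ] q [-5.970e-01  2.240e-01  1.736e+00  1.000e-03  1.175e+00  1.340e+00] F [-0.4  0.5 -1.2] M [ 0.01 -0.08 -0.02] gap 0.012
tool delta mm [-2.1 -0.7  3.6]
```

>>> move_arm(
  deltas=[
    {"translation":[-1,0,4],"twist":[0,0,0],"jaw":-1},
    {"translation":[0,0,4],"twist":[0,0,0],"jaw":-1},
    {"translation":[0,0,3],"twist":[0,0,0],"jaw":-1},
  ],
)

```text
t: 5.95
position: [0.4868, -0.2265, 0.1436]
eef_rot: [0.001, 0.983, -0.182, 0.004]
ft_force: [-5.4, 3.4, 10.3]
finger_gap: 0.0126
```

```bash
python3 -c "
from h import *;st([.485,-.225,.143])"
```

```text
t 5.95 p [ 0.4868 -0.2265  0.1436] jaw yaw -111.01 z [ 0.0082 -0.004  -1.    ] q [-5.970e-01  2.320e-01  1.742e+00  1.000e-03  1.158e+00  1.339e+00] F [-5.4  3.4 10.3] M [ 0.49  0.76 -0.03] gap 0.0126
tool delta mm [-2.2 -0.7  0.6]
```

>>> move_arm(
  deltas=[
    {"translation":[0,0,3],"twist":[0,0,0],"jaw":-1},
    {"translation":[0,0,2],"twist":[0,0,-4],"jaw":-1},
    {"translation":[0,0,2],"twist":[0,0,-6],"jaw":-1},
  ],
)

```text
t: 6.32
position: [0.4869, -0.2262, 0.1424]
eef_rot: [0.001, 0.996, -0.093, 0.004]
ft_force: [-4.2, 3.8, 11.5]
finger_gap: 0.0126
```

```bash
python3 -c "
from h import *;st([.485,-.225,.143])"
```

```text
t 6.325 p [ 0.4869 -0.2262  0.1424] jaw yaw -100.69 z [ 0.0077 -0.0036 -1.    ] q [-5.970e-01  2.340e-01  1.743e+00  1.000e-03  1.156e+00  1.160e+00] F [-4.2  3.8 11.5] M [ 0.64  0.85 -0.06] gap 0.0126
tool delta mm [-2.1 -0.8 -0.6]
```

Pressed to the bottom (about 8 mm down, 11.5 N up on the tool) and turning. I'll carry on.

>>> move_arm(
  deltas=[
    {"translation":[0,0,2],"twist":[0,0,-7],"jaw":-1},
    {"translation":[0,0,2],"twist":[0,0,-7],"jaw":-1},
    {"translation":[0,0,2],"twist":[0,0,-7],"jaw":-1},
    {"translation":[0,0,2],"twist":[0,0,-7],"jaw":-1},
  ],
)

```text
t: 6.82
position: [0.4869, -0.2255, 0.1425]
eef_rot: [0.002, 0.987, 0.159, 0.003]
ft_force: [-5.9, 3.4, 11.0]
finger_gap: 0.0127
```

```bash
python3 -c "
from h import *;st([.485,-.225,.143])"
```

```text
t 6.825 p [ 0.4869 -0.2255  0.1425] jaw yaw -71.73 z [ 0.0071 -0.0025 -1.    ] q [-0.596  0.234  1.743  0.002  1.157  0.655] F [-5.9  3.4 11. ] M [ 0.69  0.89 -0.06] gap 0.0127
tool delta mm [-1.7 -1.  -0.5]
```

>>> move_arm(
  deltas=[
    {"translation":[0,0,2],"twist":[0,0,-7],"jaw":-1},
    {"translation":[0,0,2],"twist":[0,0,-7],"jaw":-1},
    {"translation":[0,0,2],"twist":[0,0,-7],"jaw":-1},
    {"translation":[0,0,2],"twist":[0,0,-6],"jaw":-1},
  ],
)

```text
t: 7.32
position: [0.4866, -0.2249, 0.1425]
eef_rot: [0.002, 0.92, 0.392, 0.002]
ft_force: [-5.2, 3.6, 11.8]
finger_gap: 0.0124
```

```bash
python3 -c "
from h import *;st([.485,-.225,.143])"
```

```text
t 7.325 p [ 0.4866 -0.2249  0.1425] jaw yaw -43.78 z [ 0.0056 -0.0015 -1.    ] q [-0.595  0.234  1.743  0.002  1.159  0.168] F [-5.2  3.6 11.8] M [ 0.68  0.94 -0.09] gap 0.0124
tool delta mm [-1.2 -1.  -0.5]
```

>>> move_arm(
  deltas=[
    {"translation":[0,0,2],"twist":[0,0,-3],"jaw":-1},
    {"translation":[0,0,1],"twist":[0,0,-2],"jaw":-1},
  ],
)

```text
t: 7.58
position: [0.4865, -0.2248, 0.1433]
eef_rot: [0.002, 0.901, 0.433, 0.002]
ft_force: [-4.2, 1.9, 9.5]
finger_gap: 0.0126
```

```bash
python3 -c "
from h import *;st([.485,-.225,.143])"
```

```text
t 7.575 p [ 0.4865 -0.2248  0.1433] jaw yaw -38.69 z [ 0.0054 -0.0012 -1.    ] q [-0.596  0.233  1.742  0.002  1.161  0.079] F [-4.2  1.9  9.5] M [ 0.48  0.8  -0.79] gap 0.0126
tool delta mm [-1.1 -1.   0.3]
```

Turned 72° in total, and the moment about z jumped to -0.79 N m, so it's at the end stop. Now I'll let it rise and then release.

>>> move_arm(
  deltas=[
    {"translation":[0,0,-3],"twist":[0,0,1],"jaw":-1},
    {"translation":[0,0,-3],"twist":[0,0,0],"jaw":-1},
    {"translation":[0,0,-1],"twist":[0,0,0],"jaw":-1},
    {"translation":[0,0,0],"twist":[0,0,0],"jaw":-1},
  ],
)

```text
t: 8.07
position: [0.4863, -0.2247, 0.1506]
eef_rot: [0.001, 0.906, 0.423, 0.003]
ft_force: [0.6, 0.3, 0.6]
finger_gap: 0.0127
```

```bash
python3 -c "
from h import *;st([.485,-.225,.143])"
```

```text
t 8.075 p [ 0.4863 -0.2247  0.1506] jaw yaw -40.0 z [ 6.5e-03 -2.0e-04 -1.0e+00] q [-0.596  0.223  1.738  0.004  1.176  0.1  ] F [0.6 0.3 0.6] M [ 0.11 -0.09 -0.39] gap 0.0127
tool delta mm [-1.1 -0.9  7.6]
```

>>> move_arm(
  deltas=[
    {"translation":[0,0,0],"twist":[0,0,0],"jaw":0},
    {"translation":[0,0,0],"twist":[0,0,0],"jaw":0},
    {"translation":[0,0,0],"twist":[0,0,0],"jaw":0},
    {"translation":[0,0,-15],"twist":[0,0,0],"jaw":0},
    {"translation":[0,0,-30],"twist":[0,0,0],"jaw":0},
    {"translation":[0,0,-40],"twist":[0,0,0],"jaw":0},
    {"translation":[-40,40,-10],"twist":[0,0,0],"jaw":0},
    {"translation":[-40,40,0],"twist":[0,0,0],"jaw":0},
    {"translation":[-40,40,0],"twist":[0,0,0],"jaw":0},
    {"translation":[0,0,0],"twist":[0,0,0],"jaw":0},
  ],
)

```text
t: 9.32
position: [0.5039, -0.3991, 0.2601]
eef_rot: [0.007, 0.905, 0.426, 0.004]
ft_force: [0.3, 0.6, -0.3]
finger_gap: 0.0426
```

```bash
python3 - <<'E'
from h import *
from cell import capture
st()
for n,(r0,r1,c0,c1) in(("top",(185,250,420,485)),("side",(330,400,345,425))):
    im,d=capture(n);cv2.imwrite(f"pics/{n}9.png",im);m=camera_model(n);E=m["extrinsics"]
    v,u=np.mgrid[r0:r1,c0:c1];z=d[r0:r1,c0:c1]
    P=np.stack([(u-m["cx"])/m["fx"]*z,-(v-m["cy"])/m["fy"]*z,-z],-1)@E[:3,:3].T+E[:3,3]
    P=P[z>0];P=P[(P[:,2]>.14)&(P[:,2]<.16)]
    if len(P): print(n,len(P),np.median(P[:,2]),cv2.minAreaRect((P[:,:2]*1000).astype(np.float32)))
a=cv2.imread("pics/top9.png");b=cv2.imread("pics/side9.png")
cv2.imwrite("pics/c9.png",np.hstack([cv2.resize(a,(400,300)),cv2.resize(b,(400,300))]))
E
```

```text
t 9.325 p [ 0.5039 -0.3991  0.2601] jaw yaw -39.59 z [ 0.0143 -0.0095 -0.9999] q [-0.806  0.33   1.363  0.004  1.432 -0.116] F [ 0.3  0.6 -0.3] M [ 0.04  0.01 -0.02] gap 0.0426
top 388 0.14958452928984745 ((484.17724609375, -224.5509490966797), (54.04056930541992, 14.796934127807617), 48.80929183959961)
side 618 0.15097188584234927 ((485.5167541503906, -225.47901916503906), (54.241973876953125, 14.04269027709961), 48.25300216674805)
```

View pics/c9.png

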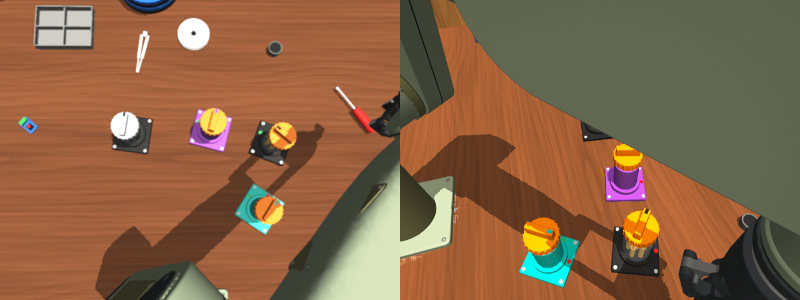

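The orange wing is at about +48.5° (it started at -22°) and at its original height. The white cap looks unchanged in the top view at (124,124). The gripper is clear of everything.

```bash
python3 -c "
from cell import sign_off;print(sign_off())"
```

```text
the job is handed in; nothing more can be done
None
```

The orange cap on the brass-standoff canister is unlocked and released, and I handed the job in at about 9.4 s of the 32 s allowed. `sign_off()` reports no verdict.

- **Press and turn:** I gripped the wing and pressed it about 8 mm down, with roughly 11.5 N pushing back. I turned it counter-clockwise while pressed until the end stop showed as a jump in torque. Then I let it spring up, opened the jaws and backed away.
- **Orange cap:** Depth images put the wing about 70° (1.23 rad) from where it started, at both cameras. Its top is at 0.150–0.151 m, the same height as before pressing.
- **Gripper:** It ended clear of everything at z = 0.26 m, with contact force near zero.
- **White cap:** The arm passed well above it. In the top view it looked the same as at the start, but I compared it by eye only. The arm hid it from the side camera in the last picture.
- **Small disagreements:** The gripped gap read about 12.5 mm on the 14 mm wing, and the two cameras differed by 1–2 mm. Neither affected the job.

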